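# Wedge the mosaic setting board level

### The job

Push the thick wooden wedge, thin end first, flat on the bench and square, under the middle of the mosaic board's drooping edge until the board is level and bears snugly against the underside of the straightedge. Stop once the resistance has clearly climbed above the steady drag, by some 10 N (firm but not forced, the glass cracks), then let go and leave the wedge holding it. Touch neither the board nor its frame with the robot, and leave the thin wedge, tub and palette knife where they are.

Things in the scene. Friction and masses are not known exactly. Their poses are not given: they have to be found in the camera images.
- jig: Fixed levelling frame. Origin on the bench (+-2.5 mm: screw feet) under the middle of the board's free edge. x: level, from free edge to hinge = direction to push the wedge; y along the edge; z up. Posts 22x18 mm at y +-121, x 3..25 mm carry an aluminium straightedge bar, underside 36 and top 46 mm above the origin. Hinge rail at x 227 mm. Nothing in front of the edge (x below 0).
- mouth (a point): Point on the frame, axes as the jig's: where the middle of the lower corner of the board's free edge lies when the board is level, 22 mm above the jig's origin. When the board hangs down, its edge is 11 mm lower.
- setting_board (a joint): Tilt (rad) of the hinged wood board with gold tiles, 195 (x) x 200 (y) x 14 mm, 0.7 kg +-20 %: 0.056 = free edge hanging lowest (start), 0 = level, top against the straightedge (hard stop). About 3.5 N under the edge lifts it. Rising, the wedge drags steadily (6 to 14 N); at the stop the push climbs some 8 N per mm. 10 N above the drag is snug; glass cracks at 35 N on the board.
- wedge_mid (a point): Thick wedge, plain wood, loose, 0.07 kg: 130 mm long (x), 40 mm wide (y), flat sole, upright sides and back; 4 mm high at the thin end (+x), rising evenly to 30 mm at the thick end (-x). Origin at half length, mid width, 8.5 mm above the sole. Grip across the 40 mm in its thick half; push on the upright thick end.
- thin_wedge_mid (a point): Thin wedge, same wood, length and width, but only 13 mm high at the thick end: too thin to level the board. Bystander. Origin at half length, mid width, 4 mm above the sole.
- tub: Open white plastic tub of tiles, 110 x 90 x 55 mm, bystander. Origin under its centre.
- knife: Palette knife, 200 mm long, lying on the bench, bystander. Origin at its underside.
Not all that is in view belongs to the job. Of the things that look like the part that bears wedge_mid, the smallest one is meant.

How it is judged:
By the outcome, as a careful person would: the job done as asked, in the order asked, and still so for the second after the job is handed in, with the robot touching nothing.
It also fails if it takes over 69 s, if anything falls off the work surface, if the arm or the gripper's body presses on something with over 40 N, if the wrist force passes 120 N, or if a joint passes its speed limit or range.

### The arm

A 6-joint arm with a two-finger parallel gripper is mounted at the origin on the work surface. World frame = base frame: x ahead of the robot, y to its left, z up, the work surface at z = 0. Lengths are in m, angles in rad, forces in N, time in s.
With the tool pointing down it reaches from about 0.275 to 0.775 m from the base axis. Payload 14.6 kg.
Tool frame: the origin (TCP) lies midway between the tips of the shut fingers; the grasp point (between the pads) lies 19 mm behind it; z points along the fingers, y is the direction in which the jaws open and shut (so a half turn about z gives the same grasp; the last joint's range is limited). The gripper opens to 85 mm and grips with 20 to 120 N. Pads are 22 mm wide; open, the fingers measure 114 mm over their backs; the gripper's body (76 mm by 85 mm) begins 54 mm behind the grasp point. The pads swing forward as they close: fully open they stand 13 mm farther back than shut.
Start: joints at [1.078, 0.263, -0.048, 1.259, 0, 1.415], TCP at [0.174, 0.495, 0.202] pointing down, gripper open.
Joint ranges: [-2.65, 2.65], [-0.89, 1.7], [-1.18, 1.37], [-2.13, 2.11], [-1.35, 1.29], [-3.14, 3.14]. Speed limits (rad/s): [1.89, 1.89, 2.57, 2.79, 3.14, 3.14].

### API

Orientations are given as a 3x3 rotation matrix whose columns are the frame's x, y, z axes.
In Python, from rig import ctrl gives the robot as it stands. The module is installed in compiled form; this text tells all that it offers.
- The arm moves only by the tool servo_tool, never from a script. Its argument "rows" is a list of rows, each an object of numbers: "dx", "dy", "dz": the shift along the tool's x, y, z in units of 40 mm (1.0 is 40 mm); "rx", "ry", "rz": the turn, a rotation vector about the tool's x, y, z in units of 6 degrees (1.0 is 6 degrees); "claw": the closure in counts, from 0 (fully open) to 255 (shut). In form: [{"dx": .., "dy": .., "dz": .., "rx": .., "ry": .., "rz": .., "claw": ..}, ...]. A call has 1 to 10 rows; each row shifts and turns the commanded pose from where the row before left it, along the tool's axes as they then stand; what a row does not reach is not made up. A row lasts 1/12 s, in which the tool goes at most 41.7 mm and 7.16 degrees, less where a joint would pass 70% of its speed; a pose out of reach is approached as far as the arm can. A call is refused whole if a number of a shift passes 1 or a number of a turn 1, either way. A call with a gripper value outside its range is refused whole. The fingers move at their own pace and stop on an object; "grip_force" is the grip in N (left out, the last holds). Time passes only in rows, so rows that do not move let the fingers close. It gives the time, the measured TCP pose, the force and the opening at its end, in the units of the state.
- ctrl.sense(): the state, without advancing time (a new reading comes with each control period).
- ctrl.camera(name): name is "scene" or "top"; returns a dict with "frame" (400x640x3 uint8, red, green, blue), "fovy" (degrees; the focal length in pixels is half the picture's height over the tangent of half this angle, whatever the lens; pixels are square), "cx", "cy" (the principal point, pixels), "R" (3x3) and "t" (3): a world point X has camera coordinates R X + t. Camera axes: x right, y down, z forward; pixel columns grow to the right and rows downward; lengths in m; the calibration is good to about 2 mm. A picture is of the moment at which its call begins. There is no depth.
- ctrl.hand_in(): hands the job in, once; it reports no verdict.
The state is a dict: "time": time; "joint_positions": joint angles; "qd": joint speeds; "joint_efforts": joint torques, N m; "ee_pos": TCP position; "orientation": TCP orientation; "contact_force": force on the tool from outside, world axes, zero at the start; "moment": the same for the moment, N m; "gripper_width": finger opening in m.
Only numpy, scipy, OpenCV 4.12 (cv2) and the standard library are available. Lean on these libraries where they do the work, as an engineer would, in place of code of your own. Each camera call takes 0.05 s, during which the arm holds its last target. There are 200 camera calls.

## Working session

There is one attempt and no reset: what is moved stays moved. The work goes in short steps, Python scripts to look and compute and a tool call to move; the robot and the scene stay as the last step left them, time stands still between calls to the robot, and variables do not carry over. Pictures are saved under pics/ and viewed, about 8 in all and at most 12, crops included, and the job is handed in when it is done.

Besides the shell and the picture viewer there is one more tool, called after "Request:" as a command line: name --argument value ..., lists and objects as JSON in quotes. servo_tool: Moves the arm, as the interface text tells. Its arguments: {"type":"object","properties":{"rows":{"type":"array"},"grip_force":{"type":"number"}},"required":["rows"]}

```bash
mkdir -p pics; cat > h.py <<'E'
import numpy as np, cv2
from rig import ctrl
def cam(n):
    c=ctrl.camera(n); c['f']=200/np.tan(np.radians(c['fovy']/2)); return c
def ray(c,u,v,z):
    d=c['R'].T@np.array([(u-c['cx'])/c['f'],(v-c['cy'])/c['f'],1]); o=-c['R'].T@c['t']
    return o+d*(z-o[2])/d[2]
def proj(c,X):
    p=c['R']@np.array(X)+c['t']; return p[:2]/p[2]*c['f']+[c['cx'],c['cy']]
E
python3 - <<'E'
from h import *
for n in('scene','top'):
    c=cam(n); cv2.imwrite(f'pics/{n}0.png',c['frame'][:,:,::-1]); print(n,c['fovy'],c['cx'],c['cy'],-c['R'].T@c['t'],c['R'].round(3).tolist())
print(ctrl.sense())
E
```

```text
scene 45.079036004867625 324.04541430753716 204.51906391982374 [ 0.9915701  -0.45097152  1.09075744] [[0.689, 0.725, -0.016], [0.607, -0.588, -0.535], [-0.397, 0.359, -0.845]]
top 55.46837884857216 321.17064401269124 197.27450951444013 [0.33370464 0.00512901 0.93804697] [[0.012, -0.999, 0.03], [-0.986, -0.016, -0.164], [0.164, -0.028, -0.986]]
{'time': 0.1, 'joint_positions': array([ 1.07772259e+00,  2.63436413e-01, -4.88722523e-02,  1.25942720e+00,
       -3.36208487e-05,  1.41550566e+00]), 'qd': array([ 0.00156458,  0.00027129,  0.00059718, -0.00011079,  0.00035476,
       -0.00047154]), 'joint_efforts': array([ 3.26320827e-03, -6.38582826e+01,  3.85062253e+01,  1.01049099e-02,
       -9.17922011e-05, -1.04138061e-05]), 'ee_pos': array([0.17385449, 0.49507087, 0.20169371]), 'orientation': array([[-9.43491646e-01,  3.31396049e-01, -4.15101824e-04],
       [ 3.31396290e-01,  9.43491276e-01, -8.43537902e-04],
       [ 1.12099822e-04, -9.33434169e-04, -9.99999558e-01]]), 'contact_force': array([-0.42980019, -0.32763552,  0.3488687 ]), 'moment': array([ 0.00218688, -0.00384675, -0.02422875]), 'gripper_width': 0.08523823143513061}
```

View pics/top0.png

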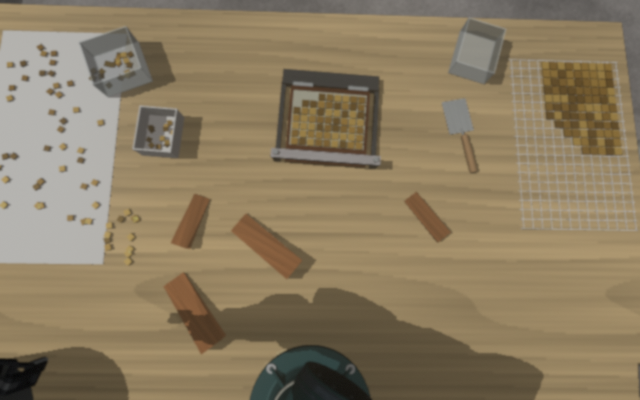

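View pics/scene0.png

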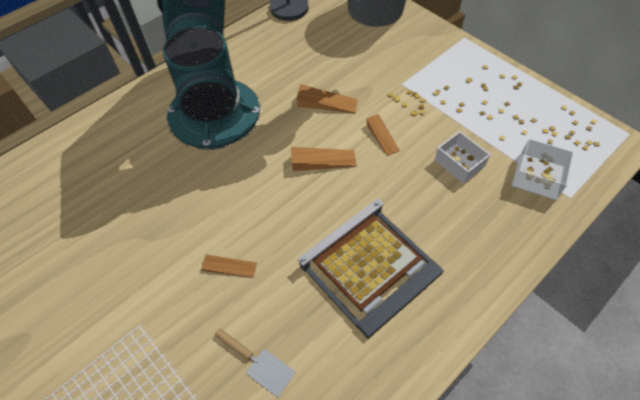

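The top view shows four wedges, at pixels (190,220), (267,245), (193,312) and (427,217). The jig is at (328,118). The two smaller wedges look about 130 mm long, so I'll zoom in to tell thick from thin.

```bash
python3 - <<'E'
from h import *
t=cam('top');s=cam('scene');rows=[]
for c,pts in((t,[(190,220),(267,245),(193,312),(427,217)]),(s,[(383,134),(323,158),(327,99),(229,266)])):
    rows.append(np.hstack([cv2.resize(c['frame'][v-45:v+45,u-45:u+45],(200,200),interpolation=cv2.INTER_CUBIC) for u,v in pts]))
j=[cv2.resize(t['frame'][55:180,260:395],(400,370),interpolation=cv2.INTER_CUBIC)[:200*2-30],cv2.resize(s['frame'][195:340,292:449],(400,370),interpolation=cv2.INTER_CUBIC)]
rows=[np.vstack(rows)]
cv2.imwrite('pics/w.png',rows[0][:,:,::-1]); cv2.imwrite('pics/j.png',np.hstack(j)[:,:,::-1])
for k,c in(('top',t),('scene',s)):
    h=cv2.cvtColor(c['frame'],cv2.COLOR_RGB2HSV); m=((h[...,0]<13)&(h[...,1]>110)&(h[...,2]>40)).astype('uint8')
    for q in cv2.findContours(m,0,2)[0]:
        if cv2.contourArea(q)>200:
            r=cv2.minAreaRect(q); b=cv2.boxPoints(r); print(k,np.round(r[0]),np.round(r[1],1), [ray(c,*p,0.01)[:2].round(3).tolist() for p in b])
E
```

```text
scene [367. 259.] [71.5 81.8] [[0.582, -0.124], [0.575, 0.101], [0.764, 0.074], [0.759, -0.135]]
```

View pics/w.png

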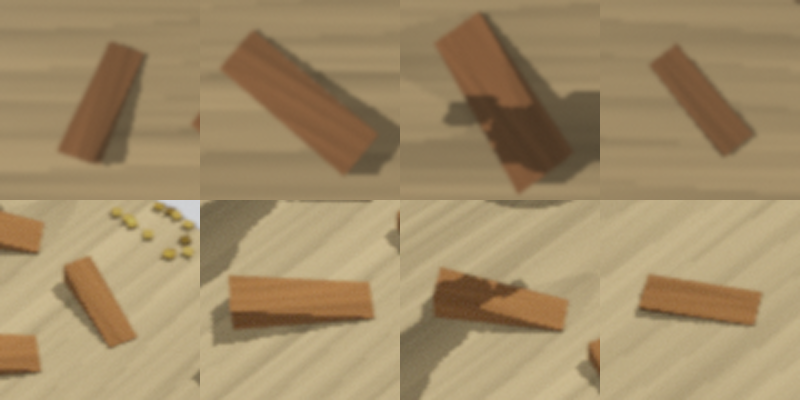

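View pics/j.png

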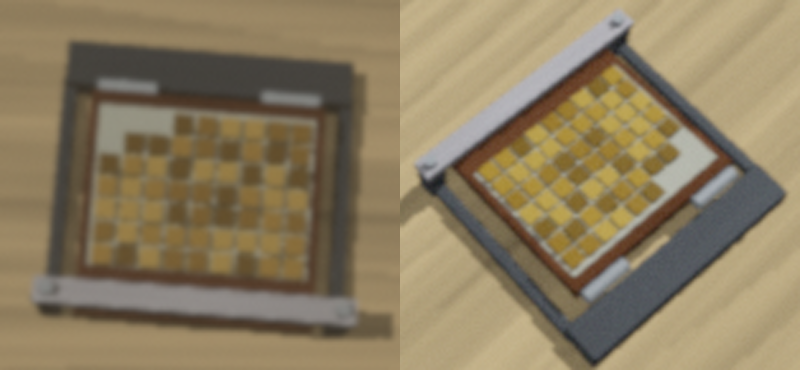

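Wedge 1 is the thick one at the smaller size, with its thick end towards the robot. Wedge 4 is the thin wedge, and 2 and 3 are oversized lookalikes. The bar's screws, in the zoomed crops, show at (48,288) and (342,310) from above, and at (432,165) and (622,19) in the scene view.

```bash
cat >> h.py <<'E'
def tri(ca,a,cb,b):
    A=[];B=[]
    for c,p in((ca,a),(cb,b)):
        o=-c['R'].T@c['t']; d=ray(c,*p,0)-o; d/=np.linalg.norm(d); M=np.eye(3)-np.outer(d,d); A.append(M);B.append(M@o)
    return np.linalg.lstsq(np.vstack(A),np.hstack(B),rcond=None)[0]
E
python3 - <<'E'
from h import *
t=cam('top');s=cam('scene')
P={'screwL':((276.2,152.3),(379.1,202.4),.047),'screwR':((375.4,159.7),(304.6,259.7),.047),
'thickA':((171.1,243),(378.5,114.7),.03),'thickB':((189.1,248.4),(367.3,119.6),.03),
'thinA':((194.5,193.9),(398.8,151.1),.004),'thinB':((211.2,199.8),(386.6,155.2),.004)}
Q={}
for k,(a,b,z) in P.items():
    Q[k]=(ray(t,*a,z)+ray(s,*b,z))/2; print(k,tri(t,a,s,b).round(4),ray(t,*a,z).round(4),ray(s,*b,z).round(4))
d=lambda a,b:np.linalg.norm((Q[a]-Q[b])[:2])
print(d('screwL','screwR'),d('thickA','thickB'),d('thinA','thinB'),d('thickA','thinA'),d('thickB','thinB'))
y=(Q['screwL']-Q['screwR'])[:2]; y/=np.linalg.norm(y); x=np.array([y[1],-y[0]])
print('jig yaw',np.degrees(np.arctan2(x[1],x[0])),'origin',(Q['screwL']+Q['screwR'])[:2]/2-.014*x)
th=(Q['thickA']+Q['thickB'])[:2]/2;tn=(Q['thinA']+Q['thinB'])[:2]/2
w=tn-th; print('wedge yaw',np.degrees(np.arctan2(w[1],w[0])),'mid',(th+tn)/2)
E
```

```text
screwL [0.5926 0.0936 0.0474] [0.5901 0.09   0.047 ] [0.5944 0.098  0.047 ]
screwR [ 0.5788 -0.1495  0.0428] [ 0.5764 -0.1504  0.047 ] [ 0.5816 -0.1489  0.047 ]
thickA [0.3713 0.3354 0.0208] [0.3701 0.3305 0.03  ] [0.3772 0.3303 0.03  ]
thickB [0.3607 0.2946 0.0211] [0.3581 0.2878 0.03  ] [0.3675 0.2929 0.03  ]
thinA [ 0.4939  0.2948 -0.0053] [0.4923 0.2918 0.004 ] [0.4982 0.2886 0.004 ]
thinB [ 0.4804  0.2537 -0.0015] [0.4782 0.25   0.004 ] [0.4839 0.2527 0.004 ]
0.24400027291591345 0.04151656235520364 0.0413319210234888 0.1280361176457796 0.12453537196845611
jig yaw -3.101993492097291 origin [ 0.57165039 -0.02710799]
wedge yaw -18.273774103833034 mid [0.42818508 0.29058085]
```

Request:
servo_tool --rows '[{"dx": -0.65, "dy": -0.27, "dz": 0.25, "rz": -0.02, "claw": 0}, {"dx": -0.65, "dy": -0.27, "dz": 0.25, "rz": -0.02, "claw": 0}, {"dx": -0.65, "dy": -0.27, "dz": 0.25, "rz": -0.02, "claw": 0}, {"dx": -0.65, "dy": -0.27, "dz": 0.25, "rz": -0.02, "claw": 0}, {"dx": -0.65, "dy": -0.27, "dz": 0.25, "rz": -0.02, "claw": 0}, {"dx": -0.65, "dy": -0.27, "dz": 0.25, "rz": -0.02, "claw": 0}, {"dx": -0.65, "dy": -0.27, "dz": 0.25, "rz": -0.02, "claw": 0}, {"dx": -0.65, "dy": -0.27, "dz": 0.25, "rz": -0.02, "claw": 0}, {"dx": -0.65, "dy": -0.27, "dz": 0.25, "rz": -0.02, "claw": 0}, {"dx": -0.65, "dy": -0.27, "dz": 0.25, "rz": -0.02, "claw": 0}]'

```text
$.rows[0]: bad value
```

Request:
servo_tool --rows '[{"dx": -0.65, "dy": -0.27, "dz": 0.25, "rx": 0, "ry": 0, "rz": -0.02, "claw": 0}, {"dx": -0.65, "dy": -0.27, "dz": 0.25, "rx": 0, "ry": 0, "rz": -0.02, "claw": 0}, {"dx": -0.65, "dy": -0.27, "dz": 0.25, "rx": 0, "ry": 0, "rz": -0.02, "claw": 0}, {"dx": -0.65, "dy": -0.27, "dz": 0.25, "rx": 0, "ry": 0, "rz": -0.02, "claw": 0}, {"dx": -0.65, "dy": -0.27, "dz": 0.25, "rx": 0, "ry": 0, "rz": -0.02, "claw": 0}, {"dx": -0.65, "dy": -0.27, "dz": 0.25, "rx": 0, "ry": 0, "rz": -0.02, "claw": 0}, {"dx": -0.65, "dy": -0.27, "dz": 0.25, "rx": 0, "ry": 0, "rz": -0.02, "claw": 0}, {"dx": -0.65, "dy": -0.27, "dz": 0.25, "rx": 0, "ry": 0, "rz": -0.02, "claw": 0}, {"dx": -0.65, "dy": -0.27, "dz": 0.25, "rx": 0, "ry": 0, "rz": -0.02, "claw": 0}, {"dx": -0.65, "dy": -0.27, "dz": 0.25, "rx": 0, "ry": 0, "rz": -0.02, "claw": 0}]'

```text
time: 1.13
ee_pos: [0.3862, 0.3082, 0.1017]
orientation: [[-0.95, 0.311, 0.0], [0.311, 0.95, 0.0], [-0.0, 0.0, -1.0]]
contact_force: [0.4, -0.3, -0.8]
gripper_width: 0.0856
```

Request:
servo_tool --rows '[{"dx": 0.05, "dy": -0.07, "dz": 0.415, "rx": 0, "ry": 0, "rz": 0, "claw": 0}, {"dx": 0, "dy": 0, "dz": 0.415, "rx": 0, "ry": 0, "rz": 0, "claw": 0}, {"dx": 0, "dy": 0, "dz": 0.415, "rx": 0, "ry": 0, "rz": 0, "claw": 0}, {"dx": 0, "dy": 0, "dz": 0.415, "rx": 0, "ry": 0, "rz": 0, "claw": 0}, {"dx": 0, "dy": 0, "dz": 0.415, "rx": 0, "ry": 0, "rz": 0, "claw": 0}, {"dx": 0, "dy": 0, "dz": 0.4, "rx": 0, "ry": 0, "rz": 0, "claw": 0}, {"dx": 0, "dy": 0, "dz": 0, "rx": 0, "ry": 0, "rz": 0, "claw": 100}, {"dx": 0, "dy": 0, "dz": 0, "rx": 0, "ry": 0, "rz": 0, "claw": 255}, {"dx": 0, "dy": 0, "dz": 0, "rx": 0, "ry": 0, "rz": 0, "claw": 255}, {"dx": 0, "dy": 0, "dz": 0, "rx": 0, "ry": 0, "rz": 0, "claw": 255}]' --grip_force 40

```text
time: 1.97
ee_pos: [0.3831, 0.3076, 0.0041]
orientation: [[-0.95, 0.312, 0.001], [0.312, 0.95, 0.001], [-0.001, 0.001, -1.0]]
contact_force: [-0.2, 1.1, -0.4]
gripper_width: 0.0383
```

Request:
servo_tool --rows '[{"dx": 0, "dy": 0, "dz": 0, "rx": 0, "ry": 0, "rz": 0, "claw": 255}, {"dx": 0, "dy": 0, "dz": 0, "rx": 0, "ry": 0, "rz": 0, "claw": 255}, {"dx": 0, "dy": 0, "dz": 0, "rx": 0, "ry": 0, "rz": 0, "claw": 255}, {"dx": 0, "dy": 0, "dz": 0, "rx": 0, "ry": 0, "rz": 0, "claw": 255}]'

```text
time: 2.3
ee_pos: [0.3826, 0.3073, 0.0033]
orientation: [[-0.95, 0.312, 0.0], [0.312, 0.95, 0.0], [-0.0, 0.0, -1.0]]
contact_force: [0.0, 0.2, 0.0]
gripper_width: 0.0001
```

The jaws shut fully, so the grasp missed. I'll look before doing anything else.

```bash
python3 - <<'E'
from h import *
s=cam('scene');t=cam('top')
a=cv2.resize(s['frame'][60:200,300:440],(400,400),interpolation=cv2.INTER_CUBIC)
b=cv2.resize(t['frame'][160:300,120:260],(400,400),interpolation=cv2.INTER_CUBIC)
cv2.imwrite('pics/g.png',np.hstack([a,b])[:,:,::-1]); print(proj(s,[.3826,.3073,.0033]),proj(t,[.3826,.3073,.0033]))
E
```

```text
[373.80929802 125.92150306] [185.12489745 238.43323447]
```

View pics/g.png

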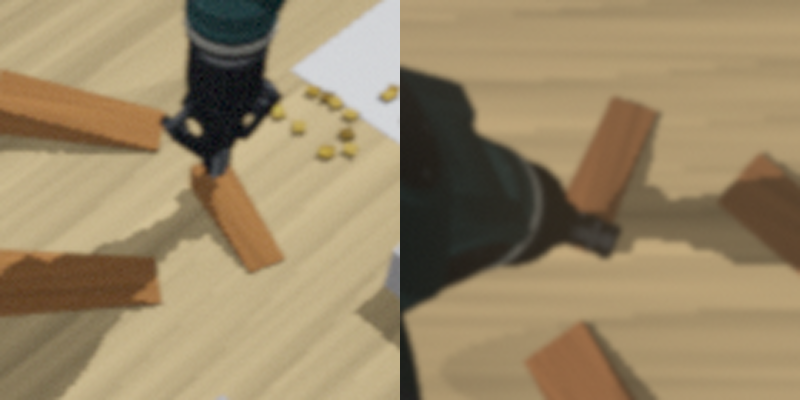

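The closed fingers are at the thick end, and the wedge seems not to have moved. I'll back off and re-measure.

Request:
servo_tool --rows '[{"dx": 0, "dy": 0, "dz": -0.9, "rx": 0, "ry": 0, "rz": 0, "claw": 255}, {"dx": 0, "dy": 0, "dz": -0.9, "rx": 0, "ry": 0, "rz": 0, "claw": 255}, {"dx": 0.3, "dy": 0.8, "dz": -0.2, "rx": 0, "ry": 0, "rz": 0, "claw": 0}, {"dx": 0.3, "dy": 0.8, "dz": 0, "rx": 0, "ry": 0, "rz": 0, "claw": 0}, {"dx": 0.3, "dy": 0.8, "dz": 0, "rx": 0, "ry": 0, "rz": 0, "claw": 0}, {"dx": 0.3, "dy": 0.8, "dz": 0, "rx": 0, "ry": 0, "rz": 0, "claw": 0}, {"dx": 0, "dy": 0, "dz": 0, "rx": 0, "ry": 0, "rz": 0, "claw": 0}, {"dx": 0, "dy": 0, "dz": 0, "rx": 0, "ry": 0, "rz": 0, "claw": 0}]'

```text
time: 3.07
ee_pos: [0.3763, 0.4449, 0.0826]
orientation: [[-0.951, 0.31, -0.0], [0.31, 0.951, -0.0], [0.0, -0.0, -1.0]]
contact_force: [0.6, -0.5, 0.3]
gripper_width: 0.0724
```

```bash
python3 - <<'E'
from h import *
s=cam('scene');t=cam('top')
a=cv2.resize(s['frame'][100:170,345:415],(400,400),interpolation=cv2.INTER_CUBIC)
b=cv2.resize(t['frame'][183:263,155:235],(400,400),interpolation=cv2.INTER_CUBIC)
cv2.imwrite('pics/g2.png',np.hstack([a,b])[:,:,::-1])
E
```

```text
(no output)
```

View pics/g2.png

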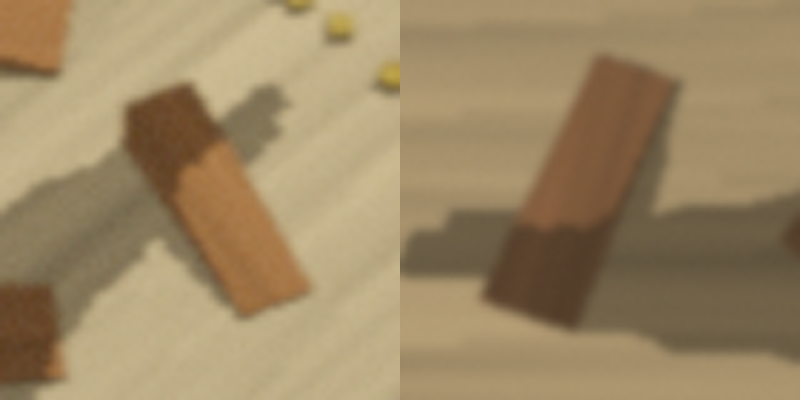

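```bash
python3 - <<'E'
from h import *
t=cam('top');s=cam('scene')
W={'1':((155,183),(345,100),[(40,11),(56,16.4),(35.4,65.4),(16.4,59.4)],[(54.3,50.9),(42,55.5),(21.5,18.9),(33.6,14.7)],1),
'2':((222,200),(278,113),[(22,68),(55,30),(178,132),(145,175)],[(168,82),(174,118),(32,112),(30,77)],.45),
'3':((148,267),(282,54),[(35,43),(83,12),(172,155),(120,193)],[(168,98),(162,130),(37,97),(40,68)],.45),
'4':((382,172),(184,221),[(52,65),(78,45),(155,132),(122,157)],[(162,92),(157,125),(40,108),(50,75)],.45)}
for k,(o,p,a,b,f) in W.items():
    X=np.array([tri(t,np.array(o)+f*np.array(i),s,np.array(p)+f*np.array(j)) for i,j in zip(a,b)])
    print(k,X.round(3).tolist(),'edges',np.linalg.norm(X-np.roll(X,-1,0),axis=1).round(3))
    print('  centre',X.mean(0).round(3))
E
```

```text
1 [[0.494, 0.295, -0.005], [0.482, 0.254, -0.002], [0.361, 0.29, 0.028], [0.373, 0.334, 0.023]] edges [0.042 0.129 0.046 0.131]
  centre [0.427 0.293 0.011]
2 [[0.404, 0.197, 0.004], [0.447, 0.164, -0.001], [0.337, 0.025, 0.036], [0.293, 0.059, 0.035]] edges [0.055 0.182 0.056 0.18 ]
  centre [0.37  0.111 0.019]
3 [[0.27, 0.351, 0.005], [0.303, 0.304, 0.001], [0.167, 0.196, 0.042], [0.126, 0.243, 0.036]] edges [0.057 0.179 0.063 0.182]
  centre [0.216 0.273 0.021]
4 [[0.485, -0.229, 0.003], [0.51, -0.259, -0.001], [0.41, -0.34, 0.011], [0.382, -0.306, 0.004]] edges [0.039 0.129 0.045 0.129]
  centre [ 0.446 -0.284  0.004]
```

All edges agree with the given sizes: wedge 1 is 130 x 43 mm with a thick end of about 28 mm. Yet the jaws closed at its place without stopping on it. I'll try the grip again a little deeper along the wedge, reading the width partway.

Request:
servo_tool --rows '[{"dx": -0.36, "dy": -0.81, "dz": 0, "rx": 0, "ry": 0, "rz": 0, "claw": 0}, {"dx": -0.36, "dy": -0.81, "dz": 0, "rx": 0, "ry": 0, "rz": 0, "claw": 0}, {"dx": -0.36, "dy": -0.81, "dz": 0, "rx": 0, "ry": 0, "rz": 0, "claw": 0}, {"dx": -0.36, "dy": -0.81, "dz": 0, "rx": 0, "ry": 0, "rz": 0, "claw": 0}, {"dx": 0, "dy": 0, "dz": 0, "rx": 0, "ry": 0, "rz": 0, "claw": 0}, {"dx": 0, "dy": 0, "dz": 0.65, "rx": 0, "ry": 0, "rz": 0, "claw": 0}, {"dx": 0, "dy": 0, "dz": 0.65, "rx": 0, "ry": 0, "rz": 0, "claw": 0}, {"dx": 0, "dy": 0, "dz": 0.65, "rx": 0, "ry": 0, "rz": 0, "claw": 0}, {"dx": 0, "dy": 0, "dz": 0, "rx": 0, "ry": 0, "rz": 0, "claw": 0}, {"dx": 0, "dy": 0, "dz": 0, "rx": 0, "ry": 0, "rz": 0, "claw": 0}]'

```text
time: 4.1
ee_pos: [0.3904, 0.3019, 0.005]
orientation: [[-0.95, 0.312, -0.002], [0.312, 0.95, -0.001], [0.001, -0.002, -1.0]]
contact_force: [0.1, -0.0, 0.7]
gripper_width: 0.0851
```

Request:
servo_tool --rows '[{"dx": 0, "dy": 0, "dz": 0, "rx": 0, "ry": 0, "rz": 0, "claw": 130}, {"dx": 0, "dy": 0, "dz": 0, "rx": 0, "ry": 0, "rz": 0, "claw": 160}, {"dx": 0, "dy": 0, "dz": 0, "rx": 0, "ry": 0, "rz": 0, "claw": 160}, {"dx": 0, "dy": 0, "dz": 0, "rx": 0, "ry": 0, "rz": 0, "claw": 160}, {"dx": 0, "dy": 0, "dz": 0, "rx": 0, "ry": 0, "rz": 0, "claw": 160}, {"dx": 0, "dy": 0, "dz": 0, "rx": 0, "ry": 0, "rz": 0, "claw": 160}]'

```text
time: 4.6
ee_pos: [0.3912, 0.3028, 0.0054]
orientation: [[-0.95, 0.311, 0.0], [0.311, 0.95, 0.0], [-0.0, 0.0, -1.0]]
contact_force: [-0.2, -0.0, -0.0]
gripper_width: 0.0318
```

```bash
python3 - <<'E'
from h import *
s=cam('scene');t=cam('top')
a=cv2.resize(s['frame'][90:170,340:420],(400,400),interpolation=cv2.INTER_CUBIC)
b=cv2.resize(t['frame'][183:263,155:235],(400,400),interpolation=cv2.INTER_CUBIC)
cv2.imwrite('pics/g3.png',np.hstack([a,b])[:,:,::-1])
E
```

```text
(no output)
```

View pics/g3.png

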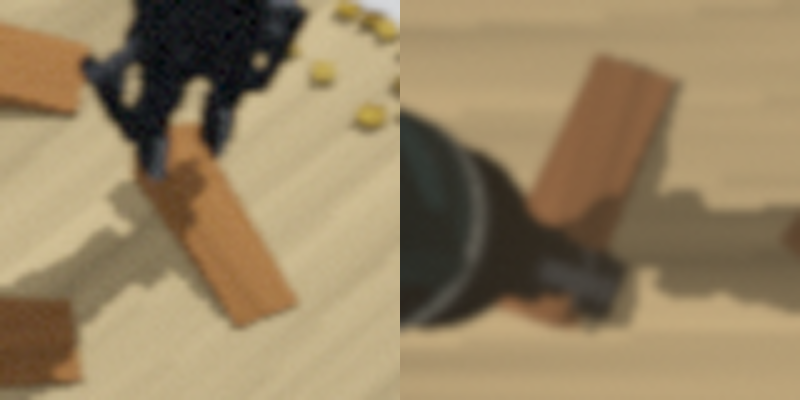

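```bash
python3 - <<'E'
from h import *
s=cam('scene');t=cam('top');q=ctrl.sense();p=q['ee_pos'];Y=q['orientation'][:,1];X=q['orientation'][:,0]
for z in(0.005,.012,.025,.035,.045):
  for sg in(1,-1):
    P=np.r_[(p+sg*.017*Y)[:2],z]; a=proj(s,P);b=proj(t,P)
    print(z,sg,P.round(3),'scene crop',((a-[340,90])*5).round(),'top crop',((b-[155,183])*5+[400,0]).round())
print(q['joint_positions'],q['contact_force'])
E
```

```text
0.005 1 [0.396 0.319 0.005] scene crop [200. 180.] top crop [527. 248.]
0.005 -1 [0.386 0.287 0.005] scene crop [149. 199.] top crop [593. 271.]
0.012 1 [0.396 0.319 0.012] scene crop [201. 172.] top crop [523. 247.]
0.012 -1 [0.386 0.287 0.012] scene crop [150. 191.] top crop [589. 270.]
0.025 1 [0.396 0.319 0.025] scene crop [202. 157.] top crop [513. 245.]
0.025 -1 [0.386 0.287 0.025] scene crop [151. 176.] top crop [581. 268.]
0.035 1 [0.396 0.319 0.035] scene crop [204. 145.] top crop [506. 243.]
0.035 -1 [0.386 0.287 0.035] scene crop [152. 165.] top crop [574. 267.]
0.045 1 [0.396 0.319 0.045] scene crop [205. 134.] top crop [499. 242.]
0.045 -1 [0.386 0.287 0.045] scene crop [153. 153.] top crop [567. 266.]
[ 4.93756621e-01  3.61832439e-01 -4.88400355e-01  7.20594849e-01
 -2.10371276e-05  8.10556617e-01] [-0.15536024 -0.56448826 -0.08816106]
```

The fingertips look cut off at the wedge's top face, so they're passing through it. I'll test with a small sideways nudge whether this wedge is solid, and compare frames numerically.

Request:
servo_tool --rows '[{"dx": 0, "dy": -0.3, "dz": 0, "rx": 0, "ry": 0, "rz": 0, "claw": 160}, {"dx": 0, "dy": -0.3, "dz": 0, "rx": 0, "ry": 0, "rz": 0, "claw": 160}, {"dx": 0, "dy": 0, "dz": 0, "rx": 0, "ry": 0, "rz": 0, "claw": 160}, {"dx": 0, "dy": 0, "dz": 0, "rx": 0, "ry": 0, "rz": 0, "claw": 160}]'

```text
time: 5.13
ee_pos: [0.3833, 0.279, 0.0052]
orientation: [[-0.95, 0.313, -0.0], [0.313, 0.95, -0.0], [0.0, -0.0, -1.0]]
contact_force: [1.0, -0.4, 0.6]
gripper_width: 0.032
```

```bash
python3 - <<'E'
from h import *
a=cv2.imread('pics/top0.png')[:,:,::-1].astype(int);t=cam('top')['frame'].astype(int)
d=np.abs(a-t).sum(2)
print('thin end diff',d[185:212,188:218].mean(),'bench ref',d[20:50,320:420].mean())
E
```

```text
thin end diff 55.04074074074074 bench ref 69.01033333333334
```

```bash
python3 - <<'E'
from h import *
s=cam('scene');t=cam('top')
cv2.imwrite('pics/g4.png',np.hstack([cv2.resize(s['frame'][70:230,260:420],(400,400),interpolation=cv2.INTER_CUBIC),cv2.resize(t['frame'][170:330,140:300],(400,400),interpolation=cv2.INTER_CUBIC)])[:,:,::-1])
E
```

```text
(no output)
```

View pics/g4.png

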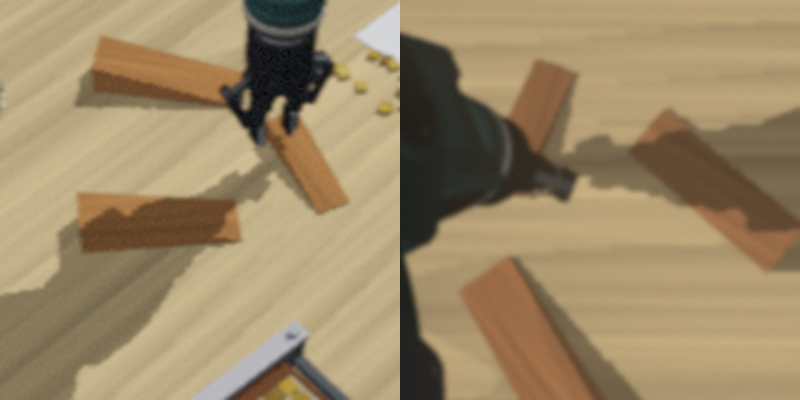

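```bash
python3 - <<'E'
from h import *
s=cam('scene');t=cam('top');q=ctrl.sense();p=q['ee_pos'];Y=q['orientation'][:,1]
for z in(0.005,.012,.02,.03,.04):
  for sg in(1,-1):
    P=np.r_[(p+sg*.018*Y)[:2],z]
    print(z,sg,P.round(3),'scene crop',((proj(s,P)-[260,70])*2.5).round(),'top crop',((proj(t,P)-[140,170])*2.5+[400,0]).round())
cv2.imwrite('pics/g5.png',cv2.resize(s['frame'][85:145,345:405],(600,600),interpolation=cv2.INTER_CUBIC)[:,:,::-1])
E
```

```text
0.005 1 [0.389 0.297 0.005] scene crop [283. 146.] top crop [523. 164.]
0.005 -1 [0.378 0.263 0.005] scene crop [256. 157.] top crop [558. 176.]
0.012 1 [0.389 0.297 0.012] scene crop [283. 143.] top crop [521. 164.]
0.012 -1 [0.378 0.263 0.012] scene crop [256. 153.] top crop [556. 176.]
0.02 1 [0.389 0.297 0.02 ] scene crop [284. 138.] top crop [518. 163.]
0.02 -1 [0.378 0.263 0.02 ] scene crop [257. 148.] top crop [554. 175.]
0.03 1 [0.389 0.297 0.03 ] scene crop [284. 132.] top crop [515. 162.]
0.03 -1 [0.378 0.263 0.03 ] scene crop [257. 142.] top crop [551. 175.]
0.04 1 [0.389 0.297 0.04 ] scene crop [285. 126.] top crop [512. 162.]
0.04 -1 [0.378 0.263 0.04 ] scene crop [258. 137.] top crop [548. 174.]
```

View pics/g5.png

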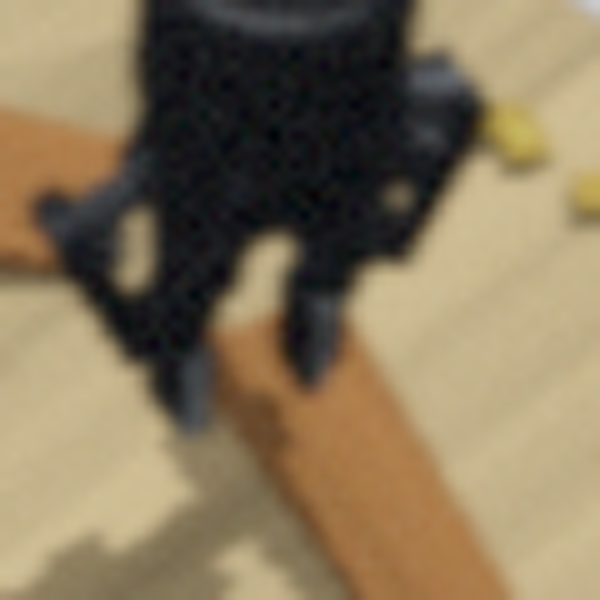

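The fingertips actually show about 20 mm higher than the TCP reading implies: the left tip sits beside the wedge at z≈0.025–0.03. So the jaws closed just over the wedge, and it isn't a ghost. I'll open, re-centre, and go down in small force-checked steps.

Request:
servo_tool --rows '[{"dx": 0, "dy": 0, "dz": -0.25, "rx": 0, "ry": 0, "rz": 0, "claw": 0}, {"dx": 0, "dy": 0, "dz": 0, "rx": 0, "ry": 0, "rz": 0, "claw": 0}, {"dx": 0, "dy": 0, "dz": 0, "rx": 0, "ry": 0, "rz": 0, "claw": 0}, {"dx": 0.1, "dy": 0.32, "dz": 0, "rx": 0, "ry": 0, "rz": 0, "claw": 0}, {"dx": 0.1, "dy": 0.32, "dz": 0, "rx": 0, "ry": 0, "rz": 0, "claw": 0}, {"dx": 0, "dy": 0, "dz": 0.3, "rx": 0, "ry": 0, "rz": 0, "claw": 0}, {"dx": 0, "dy": 0, "dz": 0.1, "rx": 0, "ry": 0, "rz": 0, "claw": 0}, {"dx": 0, "dy": 0, "dz": 0, "rx": 0, "ry": 0, "rz": 0, "claw": 0}]'

```text
time: 6.05
ee_pos: [0.3832, 0.3067, -0.002]
orientation: [[-0.95, 0.311, -0.002], [0.311, 0.95, -0.001], [0.001, -0.002, -1.0]]
contact_force: [0.1, 0.3, 0.1]
gripper_width: 0.0855
```

Request:
servo_tool --rows '[{"dx": 0, "dy": 0, "dz": 0.1, "rx": 0, "ry": 0, "rz": 0, "claw": 0}, {"dx": 0, "dy": 0, "dz": 0, "rx": 0, "ry": 0, "rz": 0, "claw": 0}]'

```text
time: 6.22
ee_pos: [0.3838, 0.3065, -0.0053]
orientation: [[-0.95, 0.312, -0.0], [0.312, 0.95, -0.0], [0.0, -0.0, -1.0]]
contact_force: [-0.4, -0.6, 0.4]
gripper_width: 0.0857
```

Request:
servo_tool --rows '[{"dx": 0, "dy": 0, "dz": 0.1, "rx": 0, "ry": 0, "rz": 0, "claw": 0}, {"dx": 0, "dy": 0, "dz": 0, "rx": 0, "ry": 0, "rz": 0, "claw": 0}]'

```text
time: 6.38
ee_pos: [0.3839, 0.3065, -0.0093]
orientation: [[-0.95, 0.312, -0.0], [0.312, 0.95, -0.0], [0.0, -0.0, -1.0]]
contact_force: [0.3, 0.2, -0.1]
gripper_width: 0.0858
```

Request:
servo_tool --rows '[{"dx": 0, "dy": 0, "dz": 0, "rx": 0, "ry": 0, "rz": 0, "claw": 120}, {"dx": 0, "dy": 0, "dz": 0, "rx": 0, "ry": 0, "rz": 0, "claw": 150}, {"dx": 0, "dy": 0, "dz": 0, "rx": 0, "ry": 0, "rz": 0, "claw": 170}, {"dx": 0, "dy": 0, "dz": 0, "rx": 0, "ry": 0, "rz": 0, "claw": 170}, {"dx": 0, "dy": 0, "dz": 0, "rx": 0, "ry": 0, "rz": 0, "claw": 170}]' --grip_force 40

```text
time: 6.8
ee_pos: [0.3841, 0.3068, -0.0084]
orientation: [[-0.95, 0.311, 0.0], [0.311, 0.95, 0.0], [-0.0, 0.0, -1.0]]
contact_force: [-1.9, -1.1, 7.9]
gripper_width: 0.0386
```

Request:
servo_tool --rows '[{"dx": 0, "dy": 0, "dz": 0, "rx": 0, "ry": 0, "rz": 0, "claw": 130}, {"dx": 0, "dy": 0, "dz": -0.1, "rx": 0, "ry": 0, "rz": 0, "claw": 130}, {"dx": 0, "dy": 0, "dz": 0, "rx": 0, "ry": 0, "rz": 0, "claw": 180}, {"dx": 0, "dy": 0, "dz": 0, "rx": 0, "ry": 0, "rz": 0, "claw": 255}, {"dx": 0, "dy": 0, "dz": 0, "rx": 0, "ry": 0, "rz": 0, "claw": 255}, {"dx": 0, "dy": 0, "dz": 0, "rx": 0, "ry": 0, "rz": 0, "claw": 255}, {"dx": 0, "dy": 0, "dz": 0, "rx": 0, "ry": 0, "rz": 0, "claw": 255}]' --grip_force 50

```text
time: 7.38
ee_pos: [0.384, 0.3066, -0.0041]
orientation: [[-0.95, 0.312, 0.0], [0.312, 0.95, -0.0], [-0.0, 0.0, -1.0]]
contact_force: [-3.3, -3.3, 16.2]
gripper_width: 0.0333
```

The width fell to 33 mm with 16 N upward, so the tips are still pressing on the wedge's top. The true tip is much higher than reported. I'll open fully and go deeper, watching the force.

Request:
servo_tool --rows '[{"dx": 0, "dy": 0, "dz": -0.2, "rx": 0, "ry": 0, "rz": 0, "claw": 0}, {"dx": 0, "dy": 0, "dz": 0, "rx": 0, "ry": 0, "rz": 0, "claw": 0}, {"dx": 0, "dy": 0, "dz": 0, "rx": 0, "ry": 0, "rz": 0, "claw": 0}, {"dx": 0, "dy": 0, "dz": 0, "rx": 0, "ry": 0, "rz": 0, "claw": 0}, {"dx": 0, "dy": 0, "dz": 0.2, "rx": 0, "ry": 0, "rz": 0, "claw": 0}, {"dx": 0, "dy": 0, "dz": 0.2, "rx": 0, "ry": 0, "rz": 0, "claw": 0}, {"dx": 0, "dy": 0, "dz": 0.1, "rx": 0, "ry": 0, "rz": 0, "claw": 0}, {"dx": 0, "dy": 0, "dz": 0, "rx": 0, "ry": 0, "rz": 0, "claw": 0}]'

```text
time: 8.05
ee_pos: [0.3832, 0.3062, -0.0183]
orientation: [[-0.95, 0.312, -0.002], [0.312, 0.95, -0.001], [0.002, -0.002, -1.0]]
contact_force: [-0.5, 0.3, -0.9]
gripper_width: 0.0852
```

Request:
servo_tool --rows '[{"dx": 0, "dy": 0, "dz": 0.1, "rx": 0, "ry": 0, "rz": 0, "claw": 0}, {"dx": 0, "dy": 0, "dz": 0, "rx": 0, "ry": 0, "rz": 0, "claw": 0}]'

```text
time: 8.22
ee_pos: [0.3838, 0.3066, -0.0215]
orientation: [[-0.95, 0.312, -0.001], [0.312, 0.95, -0.0], [0.001, -0.001, -1.0]]
contact_force: [0.2, -0.3, -0.2]
gripper_width: 0.0852
```

```bash
python3 - <<'E'
from h import *
s=cam('scene');t=cam('top');q=ctrl.sense();print(q['ee_pos'],q['contact_force'])
cv2.imwrite('pics/g6.png',np.hstack([cv2.resize(s['frame'][80:160,340:420],(400,400),interpolation=cv2.INTER_CUBIC),cv2.resize(t['frame'][183:263,155:235],(400,400),interpolation=cv2.INTER_CUBIC)])[:,:,::-1])
E
```

```text
[ 0.38401622  0.306708   -0.02097915] [ 0.18767158 -0.73563065  0.7604357 ]
```

View pics/g6.png

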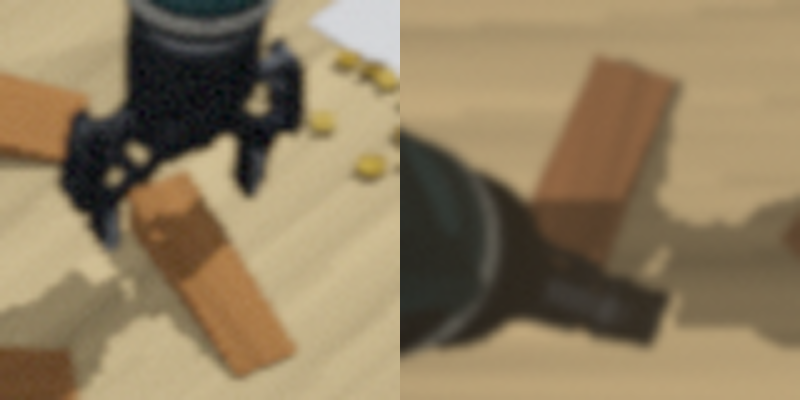

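The open fingers now straddle the thick end properly: the tips are at (110,245) and (250,195) in the scene crop. Closing.

Request:
servo_tool --rows '[{"dx": 0, "dy": 0, "dz": 0, "rx": 0, "ry": 0, "rz": 0, "claw": 120}, {"dx": 0, "dy": 0, "dz": 0, "rx": 0, "ry": 0, "rz": 0, "claw": 150}, {"dx": 0, "dy": 0, "dz": 0, "rx": 0, "ry": 0, "rz": 0, "claw": 200}, {"dx": 0, "dy": 0, "dz": 0, "rx": 0, "ry": 0, "rz": 0, "claw": 255}, {"dx": 0, "dy": 0, "dz": 0, "rx": 0, "ry": 0, "rz": 0, "claw": 255}, {"dx": 0, "dy": 0, "dz": 0, "rx": 0, "ry": 0, "rz": 0, "claw": 255}, {"dx": 0, "dy": 0, "dz": 0, "rx": 0, "ry": 0, "rz": 0, "claw": 255}]' --grip_force 50

```text
time: 8.9
ee_pos: [0.3842, 0.3068, -0.0205]
orientation: [[-0.95, 0.312, 0.001], [0.312, 0.95, 0.0], [-0.0, 0.0, -1.0]]
contact_force: [-2.1, -0.9, 8.2]
gripper_width: 0.0392
```

Gripped: 39.2 mm with the jaws commanded fully shut. Lift, then carry over to the jig.

Request:
servo_tool --rows '[{"dx": 0, "dy": 0, "dz": -0.6, "rx": 0, "ry": 0, "rz": 0, "claw": 255}, {"dx": 0, "dy": 0, "dz": -0.6, "rx": 0, "ry": 0, "rz": 0, "claw": 255}, {"dx": 0, "dy": 0, "dz": -0.6, "rx": 0, "ry": 0, "rz": 0, "claw": 255}, {"dx": 0, "dy": 0, "dz": 0, "rx": 0, "ry": 0, "rz": 0, "claw": 255}]'

```text
time: 9.23
ee_pos: [0.3858, 0.3077, 0.0548]
orientation: [[-0.95, 0.312, 0.005], [0.312, 0.95, 0.003], [-0.004, 0.004, -1.0]]
contact_force: [0.2, -0.1, 0.6]
gripper_width: 0.039
```

Request:
servo_tool --rows '[{"dx": -0.39, "dy": -0.73, "dz": 0, "rx": 0, "ry": 0, "rz": 0, "claw": 255}, {"dx": -0.39, "dy": -0.73, "dz": 0, "rx": 0, "ry": 0, "rz": 0, "claw": 255}, {"dx": -0.39, "dy": -0.73, "dz": 0, "rx": 0, "ry": 0, "rz": 0, "claw": 255}, {"dx": -0.39, "dy": -0.73, "dz": 0, "rx": 0, "ry": 0, "rz": 0, "claw": 255}, {"dx": -0.39, "dy": -0.73, "dz": 0, "rx": 0, "ry": 0, "rz": 0, "claw": 255}, {"dx": -0.39, "dy": -0.73, "dz": 0, "rx": 0, "ry": 0, "rz": 0, "claw": 255}, {"dx": -0.39, "dy": -0.73, "dz": 0, "rx": 0, "ry": 0, "rz": 0, "claw": 255}, {"dx": -0.39, "dy": -0.73, "dz": 0, "rx": 0, "ry": 0, "rz": 0, "claw": 255}, {"dx": -0.39, "dy": -0.73, "dz": 0, "rx": 0, "ry": 0, "rz": 0, "claw": 255}, {"dx": -0.39, "dy": -0.73, "dz": 0, "rx": 0, "ry": 0, "rz": 0, "claw": 255}]'

```text
time: 10.07
ee_pos: [0.4411, -0.021, 0.0508]
orientation: [[-0.95, 0.312, -0.0], [0.312, 0.95, 0.0], [0.0, 0.0, -1.0]]
contact_force: [1.2, -0.3, -0.0]
gripper_width: 0.039
```

Request:
servo_tool --rows '[{"dx": 0, "dy": 0, "dz": 0, "rx": 0, "ry": 0, "rz": -0.84, "claw": 255}, {"dx": 0, "dy": 0, "dz": 0, "rx": 0, "ry": 0, "rz": -0.84, "claw": 255}, {"dx": 0, "dy": 0, "dz": 0, "rx": 0, "ry": 0, "rz": -0.84, "claw": 255}, {"dx": 0, "dy": 0, "dz": 0, "rx": 0, "ry": 0, "rz": 0, "claw": 255}]'

```text
time: 10.4
ee_pos: [0.4411, -0.0196, 0.0507]
orientation: [[-0.999, 0.049, -0.0], [0.049, 0.999, 0.0], [0.0, 0.0, -1.0]]
contact_force: [0.4, -0.7, -1.1]
gripper_width: 0.0388
```

```bash
python3 - <<'E'
from h import *
s=cam('scene');t=cam('top');q=ctrl.sense();print(q['ee_pos'],q['orientation'].round(3).tolist(),q['contact_force'])
a=s['frame'][140:290,220:420];b=t['frame'][90:240,230:430]
cv2.imwrite('pics/h1.png',np.vstack([cv2.resize(x,(400,300),interpolation=cv2.INTER_CUBIC) for x in(a,b)])[:,:,::-1])
E
```

```text
[ 0.44113071 -0.01928987  0.05085038] [[-0.998, 0.056, -0.0], [0.056, 0.998, 0.0], [0.0, 0.0, -1.0]] [-0.3537006   0.44881295 -0.67048906]
```

View pics/h1.png

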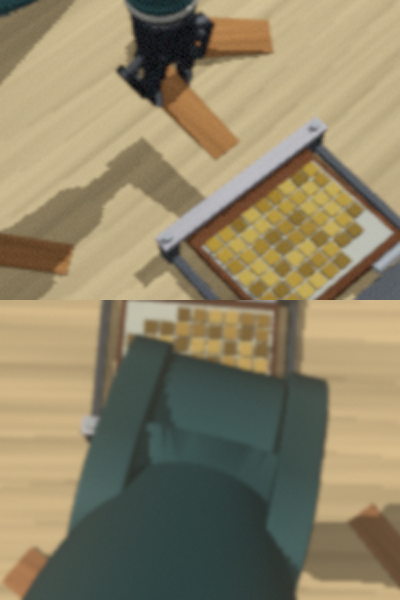

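The wedge is held thin end first, square to the jig (yaw 3.2° against 3.1° measured). Lowering it to the bench, then releasing and regripping so it lies flat.

Request:
servo_tool --rows '[{"dx": 0, "dy": 0, "dz": 0.5, "rx": 0, "ry": 0, "rz": 0, "claw": 255}, {"dx": 0, "dy": 0, "dz": 0.5, "rx": 0, "ry": 0, "rz": 0, "claw": 255}, {"dx": 0, "dy": 0, "dz": 0.45, "rx": 0, "ry": 0, "rz": 0, "claw": 255}, {"dx": 0, "dy": 0, "dz": 0.25, "rx": 0, "ry": 0, "rz": 0, "claw": 255}, {"dx": 0, "dy": 0, "dz": 0, "rx": 0, "ry": 0, "rz": 0, "claw": 255}]'

```text
time: 10.92
ee_pos: [0.4399, -0.0189, -0.0186]
orientation: [[-0.998, 0.055, -0.003], [0.055, 0.998, 0.001], [0.003, 0.001, -1.0]]
contact_force: [-0.4, 1.4, -0.4]
gripper_width: 0.0387
```

Request:
servo_tool --rows '[{"dx": 0, "dy": 0, "dz": 0, "rx": 0, "ry": 0, "rz": 0, "claw": 100}, {"dx": 0, "dy": 0, "dz": 0, "rx": 0, "ry": 0, "rz": 0, "claw": 100}, {"dx": 0, "dy": 0, "dz": 0, "rx": 0, "ry": 0, "rz": 0, "claw": 100}]'

```text
time: 11.17
ee_pos: [0.4419, -0.0194, -0.0161]
orientation: [[-0.999, 0.054, 0.001], [0.054, 0.999, -0.0], [-0.001, -0.0, -1.0]]
contact_force: [0.2, -0.5, 0.2]
gripper_width: 0.0523
```

Request:
servo_tool --rows '[{"dx": 0, "dy": 0, "dz": 0, "rx": 0, "ry": 0, "rz": 0, "claw": 150}, {"dx": 0, "dy": 0, "dz": 0, "rx": 0, "ry": 0, "rz": 0, "claw": 255}, {"dx": 0, "dy": 0, "dz": 0, "rx": 0, "ry": 0, "rz": 0, "claw": 255}, {"dx": 0, "dy": 0, "dz": 0, "rx": 0, "ry": 0, "rz": 0, "claw": 255}]' --grip_force 60

```text
time: 11.5
ee_pos: [0.4419, -0.0194, -0.0159]
orientation: [[-0.999, 0.053, 0.002], [0.053, 0.999, -0.0], [-0.002, -0.0, -1.0]]
contact_force: [-3.9, -0.3, 15.9]
gripper_width: 0.0385
```

Request:
servo_tool --rows '[{"dx": 0, "dy": 0, "dz": -0.03, "rx": 0, "ry": 0, "rz": 0, "claw": 255}, {"dx": 0, "dy": 0, "dz": 0, "rx": 0, "ry": 0, "rz": 0, "claw": 255}, {"dx": 0, "dy": 0, "dz": 0, "rx": 0, "ry": 0, "rz": 0, "claw": 255}]'

```text
time: 11.75
ee_pos: [0.4414, -0.0194, -0.0155]
orientation: [[-0.999, 0.053, 0.0], [0.053, 0.999, -0.0], [-0.0, -0.0, -1.0]]
contact_force: [-0.6, -0.9, -0.9]
gripper_width: 0.0381
```

Force relieved. By the numbers the wedge is at jig y≈0.6 mm and its yaw matches. Pushing (tool −x).

Request:
servo_tool --rows '[{"dx": -0.2, "dy": 0, "dz": 0, "rx": 0, "ry": 0, "rz": 0, "claw": 255}, {"dx": -0.2, "dy": 0, "dz": 0, "rx": 0, "ry": 0, "rz": 0, "claw": 255}, {"dx": -0.2, "dy": 0, "dz": 0, "rx": 0, "ry": 0, "rz": 0, "claw": 255}, {"dx": -0.2, "dy": 0, "dz": 0, "rx": 0, "ry": 0, "rz": 0, "claw": 255}]'

```text
time: 12.08
ee_pos: [0.4745, -0.0212, -0.0158]
orientation: [[-0.999, 0.053, 0.0], [0.053, 0.999, -0.0], [-0.0, -0.0, -1.0]]
contact_force: [-0.3, -0.2, 0.4]
gripper_width: 0.0381
```

Request:
servo_tool --rows '[{"dx": -0.1, "dy": 0, "dz": 0, "rx": 0, "ry": 0, "rz": 0, "claw": 255}, {"dx": -0.1, "dy": 0, "dz": 0, "rx": 0, "ry": 0, "rz": 0, "claw": 255}, {"dx": -0.1, "dy": 0, "dz": 0, "rx": 0, "ry": 0, "rz": 0, "claw": 255}]'

```text
time: 12.33
ee_pos: [0.4839, -0.0215, -0.0158]
orientation: [[-0.999, 0.053, -0.003], [0.053, 0.999, 0.0], [0.003, -0.0, -1.0]]
contact_force: [-10.1, 0.0, 13.3]
gripper_width: 0.0382
```

Request:
servo_tool --rows '[{"dx": -0.1, "dy": 0, "dz": 0, "rx": 0, "ry": 0, "rz": 0, "claw": 255}, {"dx": -0.1, "dy": 0, "dz": 0, "rx": 0, "ry": 0, "rz": 0, "claw": 255}, {"dx": -0.1, "dy": 0, "dz": 0, "rx": 0, "ry": 0, "rz": 0, "claw": 255}]'

```text
time: 12.58
ee_pos: [0.4975, -0.0223, -0.0158]
orientation: [[-0.999, 0.053, -0.0], [0.053, 0.999, 0.0], [0.0, 0.0, -1.0]]
contact_force: [-1.7, -0.7, 0.5]
gripper_width: 0.038
```

Request:
servo_tool --rows '[{"dx": -0.1, "dy": 0, "dz": 0, "rx": 0, "ry": 0, "rz": 0, "claw": 255}, {"dx": -0.1, "dy": 0, "dz": 0, "rx": 0, "ry": 0, "rz": 0, "claw": 255}, {"dx": -0.1, "dy": 0, "dz": 0, "rx": 0, "ry": 0, "rz": 0, "claw": 255}]'

```text
time: 12.83
ee_pos: [0.5096, -0.023, -0.0158]
orientation: [[-0.999, 0.053, -0.0], [0.053, 0.999, 0.0], [0.0, 0.0, -1.0]]
contact_force: [-4.2, 0.2, 2.2]
gripper_width: 0.0383
```

Request:
servo_tool --rows '[{"dx": -0.1, "dy": 0, "dz": 0, "rx": 0, "ry": 0, "rz": 0, "claw": 255}, {"dx": -0.1, "dy": 0, "dz": 0, "rx": 0, "ry": 0, "rz": 0, "claw": 255}]'

```text
time: 13.0
ee_pos: [0.5119, -0.0229, -0.0159]
orientation: [[-0.999, 0.053, -0.009], [0.053, 0.999, -0.0], [0.009, -0.001, -1.0]]
contact_force: [-35.0, 0.5, 41.0]
gripper_width: 0.0383
```

Request:
servo_tool --rows '[{"dx": -0.1, "dy": 0, "dz": 0, "rx": 0, "ry": 0, "rz": 0, "claw": 255}, {"dx": -0.1, "dy": 0, "dz": 0, "rx": 0, "ry": 0, "rz": 0, "claw": 255}]'

```text
time: 13.17
ee_pos: [0.5206, -0.0232, -0.0159]
orientation: [[-0.999, 0.053, -0.008], [0.053, 0.999, 0.0], [0.008, 0.0, -1.0]]
contact_force: [-25.4, 1.2, 27.9]
gripper_width: 0.0383
```

Request:
servo_tool --rows '[{"dx": -0.05, "dy": 0, "dz": 0, "rx": 0, "ry": 0, "rz": 0, "claw": 255}, {"dx": -0.05, "dy": 0, "dz": 0, "rx": 0, "ry": 0, "rz": 0, "claw": 255}]'

```text
time: 13.33
ee_pos: [0.5249, -0.0235, -0.0159]
orientation: [[-0.999, 0.053, -0.007], [0.053, 0.999, 0.0], [0.007, -0.0, -1.0]]
contact_force: [-28.2, -0.1, 29.5]
gripper_width: 0.0381
```

Request:
servo_tool --rows '[{"dx": -0.05, "dy": 0, "dz": 0, "rx": 0, "ry": 0, "rz": 0, "claw": 255}, {"dx": -0.05, "dy": 0, "dz": 0, "rx": 0, "ry": 0, "rz": 0, "claw": 255}]'

```text
time: 13.5
ee_pos: [0.5288, -0.0236, -0.0159]
orientation: [[-0.999, 0.053, -0.007], [0.053, 0.999, 0.0], [0.007, 0.0, -1.0]]
contact_force: [-25.8, 1.5, 28.2]
gripper_width: 0.0387
```

The push reads 26–35 N, but with about 28 N of downward pressing from arm compliance, which inflates the drag. I'll relieve the vertical load.

Request:
servo_tool --rows '[{"dx": 0, "dy": 0, "dz": -0.04, "rx": 0, "ry": 0, "rz": 0, "claw": 255}, {"dx": 0, "dy": 0, "dz": 0, "rx": 0, "ry": 0, "rz": 0, "claw": 255}, {"dx": 0, "dy": 0, "dz": 0, "rx": 0, "ry": 0, "rz": 0, "claw": 255}]'

```text
time: 13.75
ee_pos: [0.5323, -0.024, -0.0146]
orientation: [[-0.999, 0.053, -0.002], [0.053, 0.999, 0.0], [0.002, 0.0, -1.0]]
contact_force: [-3.2, 0.1, -3.7]
gripper_width: 0.0384
```

```bash
python3 - <<'E'
from h import *
q=ctrl.sense();print(q['ee_pos'],q['contact_force'],q['moment'],q['time'])
s=cam('scene')
cv2.imwrite('pics/h2.png',cv2.resize(s['frame'][150:300,260:460],(800,600),interpolation=cv2.INTER_CUBIC)[:,:,::-1])
E
```

```text
[ 0.53233965 -0.02403157 -0.01461609] [-3.23705897  0.14431249 -3.74477604] [0.09506428 0.94267883 0.03018462] 13.75
```

View pics/h2.png

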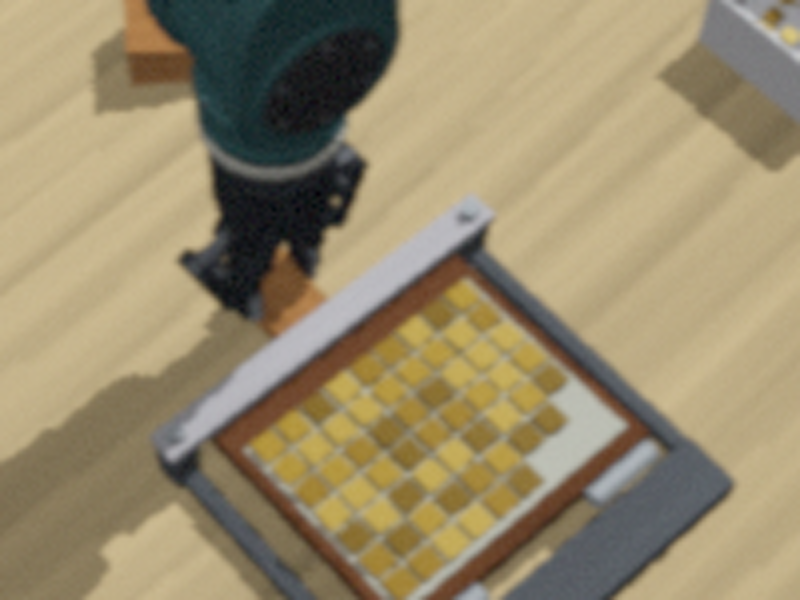

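The wedge runs in under the bar's middle, between (270,335) and (328,298), and the gripper is clear of the bar. Continuing in small steps.

Request:
servo_tool --rows '[{"dx": -0.05, "dy": 0, "dz": 0, "rx": 0, "ry": 0, "rz": 0, "claw": 255}, {"dx": -0.05, "dy": 0, "dz": 0, "rx": 0, "ry": 0, "rz": 0, "claw": 255}]'

```text
time: 13.97
ee_pos: [0.537, -0.0244, -0.0144]
orientation: [[-0.999, 0.053, -0.001], [0.053, 0.999, 0.0], [0.001, 0.0, -1.0]]
contact_force: [-3.9, 0.2, -4.4]
gripper_width: 0.0382
```

Request:
servo_tool --rows '[{"dx": -0.05, "dy": 0, "dz": 0, "rx": 0, "ry": 0, "rz": 0, "claw": 255}, {"dx": -0.05, "dy": 0, "dz": 0, "rx": 0, "ry": 0, "rz": 0, "claw": 255}]'

```text
time: 14.13
ee_pos: [0.5414, -0.0247, -0.0142]
orientation: [[-0.999, 0.053, -0.0], [0.053, 0.999, -0.0], [0.0, -0.0, -1.0]]
contact_force: [-5.0, -0.5, -4.1]
gripper_width: 0.0385
```

Request:
servo_tool --rows '[{"dx": 0, "dy": 0, "dz": 0.02, "rx": 0, "ry": 0, "rz": 0, "claw": 255}, {"dx": 0, "dy": 0, "dz": 0, "rx": 0, "ry": 0, "rz": 0, "claw": 255}]'

```text
time: 14.3
ee_pos: [0.5419, -0.0247, -0.0149]
orientation: [[-0.999, 0.053, 0.001], [0.053, 0.999, -0.0], [-0.001, -0.0, -1.0]]
contact_force: [-0.5, -0.2, -3.2]
gripper_width: 0.0383
```

Request:
servo_tool --rows '[{"dx": -0.05, "dy": 0, "dz": 0, "rx": 0, "ry": 0, "rz": 0, "claw": 255}]'

```text
time: 14.38
ee_pos: [0.543, -0.0248, -0.0149]
orientation: [[-0.999, 0.053, -0.0], [0.053, 0.999, -0.0], [0.0, -0.0, -1.0]]
contact_force: [-4.5, 0.8, -4.4]
gripper_width: 0.0388
```

Request:
servo_tool --rows '[{"dx": -0.05, "dy": 0, "dz": 0, "rx": 0, "ry": 0, "rz": 0, "claw": 255}]'

```text
time: 14.47
ee_pos: [0.5449, -0.0249, -0.015]
orientation: [[-0.999, 0.053, -0.001], [0.053, 0.999, -0.0], [0.001, -0.0, -1.0]]
contact_force: [-3.9, 0.4, -3.8]
gripper_width: 0.038
```

The vertical load is about −4 N, so the gripper is carrying the wedge and board. I'll release so the wedge sits flat, back off, and finish by pushing the upright thick end with shut fingers.

Request:
servo_tool --rows '[{"dx": 0, "dy": 0, "dz": 0, "rx": 0, "ry": 0, "rz": 0, "claw": 120}, {"dx": 0, "dy": 0, "dz": 0, "rx": 0, "ry": 0, "rz": 0, "claw": 80}, {"dx": 0, "dy": 0, "dz": 0, "rx": 0, "ry": 0, "rz": 0, "claw": 80}, {"dx": 0.3, "dy": 0, "dz": 0, "rx": 0, "ry": 0, "rz": 0, "claw": 80}, {"dx": 0.4, "dy": 0, "dz": 0, "rx": 0, "ry": 0, "rz": 0, "claw": 80}, {"dx": 0.4, "dy": 0, "dz": -0.25, "rx": 0, "ry": 0, "rz": 0, "claw": 80}, {"dx": 0, "dy": 0, "dz": 0, "rx": 0, "ry": 0, "rz": 0, "claw": 255}, {"dx": 0, "dy": 0, "dz": 0, "rx": 0, "ry": 0, "rz": 0, "claw": 255}, {"dx": 0, "dy": 0, "dz": 0, "rx": 0, "ry": 0, "rz": 0, "claw": 255}, {"dx": 0, "dy": 0, "dz": 0, "rx": 0, "ry": 0, "rz": 0, "claw": 255}]'

```text
time: 15.3
ee_pos: [0.5021, -0.0227, -0.005]
orientation: [[-0.999, 0.053, 0.001], [0.053, 0.999, -0.0], [-0.001, -0.0, -1.0]]
contact_force: [-0.4, 0.4, -0.8]
gripper_width: 0.0099
```

Request:
servo_tool --rows '[{"dx": -0.1, "dy": 0, "dz": 0, "rx": 0, "ry": 0, "rz": 0, "claw": 255}, {"dx": 0, "dy": 0, "dz": 0, "rx": 0, "ry": 0, "rz": 0, "claw": 255}]'

```text
time: 15.47
ee_pos: [0.5063, -0.0229, -0.0051]
orientation: [[-0.999, 0.053, 0.001], [0.053, 0.999, -0.0], [-0.001, -0.0, -1.0]]
contact_force: [-0.1, -0.2, 0.5]
gripper_width: -0.0001
```

```bash
python3 - <<'E'
from h import *
s=cam('scene');q=ctrl.sense();print(q['ee_pos'],q['contact_force'],q['gripper_width'])
a=s['frame'][150:300,260:460]; o=cv2.imread('pics/h2.png')[:,:,::-1]
cv2.imwrite('pics/h3.png',a[:,:,::-1])
# wood-orange mask in front of bar
h=cv2.cvtColor(s['frame'],cv2.COLOR_RGB2HSV); m=((h[...,0]>4)&(h[...,0]<16)&(h[...,1]>120)&(h[...,2]>90)).astype('uint8'); m[:200]=0;m[240:]=0;m[:,:315]=0;m[:,350:]=0
ys,xs=np.nonzero(m); print(len(xs),xs.min() if len(xs) else 0,xs.max() if len(xs) else 0,ys.min() if len(xs) else 0,ys.max() if len(xs) else 0)
for r in m[205:238,318:346]: print(''.join('.#'[i] for i in r))
E
```

```text
[ 0.50590646 -0.02284168 -0.00511377] [ 0.30111871 -0.38535937 -0.02583136] 2.4826779953440228e-05
212 321 349 215 239
............................
............................
............................
............................
............................
............................
............................
............................
............................
............................
.............#..............
............#.#.............
..........######............
..........#.#####...........
.......#...##.####..........
...........#####.#..........
.....##.###..#.#####........
...############..####.......
...#################........
...#####.#..###.#..####.....
...##########....#..##......
....#####..######..#........
...#############..#.........
....##############..........
.....#.#########............
......######.##.............
.......#######..............
........####................
.........##.................
............................
...........................#
..........................##
.........................###
```

Request:
servo_tool --rows '[{"dx": -0.1, "dy": 0, "dz": 0, "rx": 0, "ry": 0, "rz": 0, "claw": 255}, {"dx": -0.05, "dy": 0, "dz": 0, "rx": 0, "ry": 0, "rz": 0, "claw": 255}]'

```text
time: 15.68
ee_pos: [0.5117, -0.0231, -0.005]
orientation: [[-0.999, 0.053, 0.0], [0.053, 0.999, -0.0], [-0.0, -0.0, -1.0]]
contact_force: [-0.9, 1.0, -0.2]
gripper_width: 0.0001
```

Request:
servo_tool --rows '[{"dx": -0.05, "dy": 0, "dz": 0, "rx": 0, "ry": 0, "rz": 0, "claw": 255}, {"dx": -0.05, "dy": 0, "dz": 0, "rx": 0, "ry": 0, "rz": 0, "claw": 255}]'

```text
time: 15.85
ee_pos: [0.5129, -0.023, -0.0053]
orientation: [[-0.999, 0.053, -0.005], [0.053, 0.999, 0.0], [0.005, -0.0, -1.0]]
contact_force: [-16.9, 1.5, 14.1]
gripper_width: -0.0
```

Request:
servo_tool --rows '[{"dx": -0.05, "dy": 0, "dz": 0, "rx": 0, "ry": 0, "rz": 0, "claw": 255}, {"dx": -0.02, "dy": 0, "dz": 0, "rx": 0, "ry": 0, "rz": 0, "claw": 255}]'

```text
time: 16.02
ee_pos: [0.5152, -0.023, -0.0053]
orientation: [[-0.999, 0.053, -0.005], [0.053, 0.999, 0.0], [0.005, 0.0, -1.0]]
contact_force: [-16.0, 1.1, 13.2]
gripper_width: -0.0003
```

Request:
servo_tool --rows '[{"dx": -0.02, "dy": 0, "dz": -0.03, "rx": 0, "ry": 0, "rz": 0, "claw": 255}, {"dx": -0.03, "dy": 0, "dz": 0, "rx": 0, "ry": 0, "rz": 0, "claw": 255}]'

```text
time: 16.18
ee_pos: [0.5185, -0.0232, -0.0041]
orientation: [[-0.999, 0.053, -0.003], [0.053, 0.999, 0.0], [0.003, 0.0, -1.0]]
contact_force: [-5.7, 0.3, -2.3]
gripper_width: -0.0001
```

Request:
servo_tool --rows '[{"dx": -0.03, "dy": 0, "dz": 0, "rx": 0, "ry": 0, "rz": 0, "claw": 255}, {"dx": -0.02, "dy": 0, "dz": 0, "rx": 0, "ry": 0, "rz": 0, "claw": 255}]'

```text
time: 16.35
ee_pos: [0.5209, -0.0234, -0.0043]
orientation: [[-0.999, 0.053, -0.002], [0.053, 0.999, 0.0], [0.002, 0.0, -1.0]]
contact_force: [-5.5, 0.9, -2.7]
gripper_width: 0.0
```

Request:
servo_tool --rows '[{"dx": -0.03, "dy": 0, "dz": 0, "rx": 0, "ry": 0, "rz": 0, "claw": 255}, {"dx": -0.02, "dy": 0, "dz": 0, "rx": 0, "ry": 0, "rz": 0, "claw": 255}]'

```text
time: 16.52
ee_pos: [0.5233, -0.0236, -0.0041]
orientation: [[-0.999, 0.053, -0.002], [0.053, 0.999, 0.0], [0.002, 0.0, -1.0]]
contact_force: [-4.5, 1.7, -2.3]
gripper_width: 0.0001
```

Request:
servo_tool --rows '[{"dx": -0.03, "dy": 0, "dz": 0.01, "rx": 0, "ry": 0, "rz": 0, "claw": 255}, {"dx": -0.02, "dy": 0, "dz": 0, "rx": 0, "ry": 0, "rz": 0, "claw": 255}]'

```text
time: 16.68
ee_pos: [0.5256, -0.0238, -0.0043]
orientation: [[-0.999, 0.053, -0.001], [0.053, 0.999, 0.0], [0.001, 0.0, -1.0]]
contact_force: [-5.9, 1.0, -1.0]
gripper_width: 0.0003
```

Request:
servo_tool --rows '[{"dx": -0.03, "dy": 0, "dz": 0, "rx": 0, "ry": 0, "rz": 0, "claw": 255}, {"dx": -0.02, "dy": 0, "dz": 0, "rx": 0, "ry": 0, "rz": 0, "claw": 255}]'

```text
time: 16.85
ee_pos: [0.5276, -0.0239, -0.0043]
orientation: [[-0.999, 0.053, -0.001], [0.053, 0.999, 0.0], [0.001, 0.0, -1.0]]
contact_force: [-5.7, 1.0, -2.0]
gripper_width: 0.0002
```

Request:
servo_tool --rows '[{"dx": -0.02, "dy": 0, "dz": 0, "rx": 0, "ry": 0, "rz": 0, "claw": 255}, {"dx": -0.02, "dy": 0, "dz": 0, "rx": 0, "ry": 0, "rz": 0, "claw": 255}]'

```text
time: 17.02
ee_pos: [0.5292, -0.024, -0.0043]
orientation: [[-0.999, 0.053, -0.001], [0.053, 0.999, 0.0], [0.001, 0.0, -1.0]]
contact_force: [-5.9, 1.0, -2.2]
gripper_width: -0.0002
```

Request:
servo_tool --rows '[{"dx": -0.02, "dy": 0, "dz": 0, "rx": 0, "ry": 0, "rz": 0, "claw": 255}, {"dx": -0.02, "dy": 0, "dz": 0, "rx": 0, "ry": 0, "rz": 0, "claw": 255}]'

```text
time: 17.18
ee_pos: [0.5307, -0.024, -0.0043]
orientation: [[-0.999, 0.053, -0.001], [0.053, 0.999, 0.0], [0.001, 0.0, -1.0]]
contact_force: [-7.7, 0.7, -2.5]
gripper_width: -0.0004
```

Request:
servo_tool --rows '[{"dx": -0.02, "dy": 0, "dz": 0, "rx": 0, "ry": 0, "rz": 0, "claw": 255}, {"dx": -0.02, "dy": 0, "dz": 0, "rx": 0, "ry": 0, "rz": 0, "claw": 255}]'

```text
time: 17.35
ee_pos: [0.5309, -0.024, -0.0045]
orientation: [[-0.999, 0.053, -0.003], [0.053, 0.999, 0.0], [0.003, -0.0, -1.0]]
contact_force: [-15.6, -0.2, 6.1]
gripper_width: 0.0
```

Request:
servo_tool --rows '[{"dx": -0.02, "dy": 0, "dz": 0, "rx": 0, "ry": 0, "rz": 0, "claw": 255}, {"dx": -0.02, "dy": 0, "dz": 0, "rx": 0, "ry": 0, "rz": 0, "claw": 255}]'

```text
time: 17.52
ee_pos: [0.5312, -0.024, -0.0046]
orientation: [[-0.999, 0.053, -0.006], [0.053, 0.999, 0.0], [0.006, -0.0, -1.0]]
contact_force: [-22.8, -0.2, 12.4]
gripper_width: -0.0002
```

It's clearly climbing: the steady drag was 5.8 N, and the reading is now 23 N with 12 N downward. I'll take out the vertical part and read again.

Request:
servo_tool --rows '[{"dx": 0, "dy": 0, "dz": -0.03, "rx": 0, "ry": 0, "rz": 0, "claw": 255}, {"dx": 0, "dy": 0, "dz": 0, "rx": 0, "ry": 0, "rz": 0, "claw": 255}, {"dx": 0, "dy": 0, "dz": 0, "rx": 0, "ry": 0, "rz": 0, "claw": 255}]'

```text
time: 17.77
ee_pos: [0.5314, -0.0239, -0.0038]
orientation: [[-0.999, 0.053, -0.005], [0.053, 0.999, 0.0], [0.005, 0.0, -1.0]]
contact_force: [-14.3, 0.2, -0.7]
gripper_width: 0.0001
```

Request:
servo_tool --rows '[{"dx": -0.02, "dy": 0, "dz": -0.01, "rx": 0, "ry": 0, "rz": 0, "claw": 255}, {"dx": 0, "dy": 0, "dz": 0, "rx": 0, "ry": 0, "rz": 0, "claw": 255}, {"dx": 0, "dy": 0, "dz": 0, "rx": 0, "ry": 0, "rz": 0, "claw": 255}]'

```text
time: 18.02
ee_pos: [0.5316, -0.0239, -0.0037]
orientation: [[-0.999, 0.053, -0.007], [0.053, 0.999, 0.001], [0.007, 0.0, -1.0]]
contact_force: [-17.0, 0.4, -3.4]
gripper_width: 0.0002
```

It reads 17.0 N, about 11 N above the steady drag, with little vertical load, so I stop here. Backing straight off, then up.

Request:
servo_tool --rows '[{"dx": 0.05, "dy": 0, "dz": 0, "rx": 0, "ry": 0, "rz": 0, "claw": 255}, {"dx": 0.1, "dy": 0, "dz": 0, "rx": 0, "ry": 0, "rz": 0, "claw": 255}, {"dx": 0.4, "dy": 0, "dz": 0, "rx": 0, "ry": 0, "rz": 0, "claw": 255}, {"dx": 0.6, "dy": 0, "dz": 0, "rx": 0, "ry": 0, "rz": 0, "claw": 255}, {"dx": 0.5, "dy": 0, "dz": -0.7, "rx": 0, "ry": 0, "rz": 0, "claw": 255}, {"dx": 0.5, "dy": 0, "dz": -0.8, "rx": 0, "ry": 0, "rz": 0, "claw": 255}, {"dx": 0, "dy": 0.8, "dz": -0.5, "rx": 0, "ry": 0, "rz": 0, "claw": 255}, {"dx": 0, "dy": 0.8, "dz": 0, "rx": 0, "ry": 0, "rz": 0, "claw": 255}, {"dx": 0, "dy": 0.8, "dz": 0, "rx": 0, "ry": 0, "rz": 0, "claw": 255}, {"dx": 0, "dy": 0, "dz": 0, "rx": 0, "ry": 0, "rz": 0, "claw": 255}]'

```text
time: 18.85
ee_pos: [0.4556, 0.0799, 0.0786]
orientation: [[-0.999, 0.05, 0.004], [0.05, 0.999, 0.001], [-0.004, 0.001, -1.0]]
contact_force: [0.4, -0.2, 0.5]
gripper_width: -0.0002
```

```bash
python3 - <<'E'
from h import *
s=cam('scene');q=ctrl.sense();print(q['time'],q['ee_pos'],q['contact_force'])
f=s['frame'];h=cv2.cvtColor(f,cv2.COLOR_RGB2HSV); m=((h[...,0]>4)&(h[...,0]<16)&(h[...,1]>120)&(h[...,2]>90)).astype('uint8')
M=np.zeros_like(m);M[195:242,312:352]=m[195:242,312:352]
n,l,st,c=cv2.connectedComponentsWithStats(cv2.morphologyEx(M,3,np.ones((3,3))))
i=1+np.argmax(st[1:,4]);print(st[i],c[i])
for r in (l==i)[200:242,315:350]: print(''.join('.#'[int(k)] for k in r))
# expected: wedge back-top corners for TCP-end x=.5425, and bar-front intersections
o=np.array([.5717,-.0271]);x=np.array([.9985,-.0541]);y=np.array([.0541,.9985])
for a,b,z in((-.03,.02,.03),(-.03,-.02,.03),(0,.02,.024),(0,-.02,.024)): print((a,b),proj(s,np.r_[o+a*x+b*y,z]).round(1))
E
```

```text
18.9 [0.4554004  0.07814242 0.07824938] [ 0.54838389 -0.91541271 -0.23065812]
[326 220  15  14  92] [332.27173913 226.4673913 ]
...................................
...................................
...................................
...................................
...................................
...................................
...................................
...................................
...................................
...................................
...................................
...................................
...................................
...................................
...................................
...................................
...................................
...................................
...................................
...................................
.....................#.............
.....................##............
...................#####...........
..................########.........
...............###########.........
..............##########...........
............###########............
............##########.............
............#########..............
...........########................
...........#######.................
...........######..................
............###....................
.............#.....................
...................................
...................................
...................................
...................................
...................................
...................................
...................................
...................................
(-0.03, 0.02) [336.2 217.5]
(-0.03, -0.02) [324.3 226.4]
(0, 0.02) [343.9 226.4]
(0, -0.02) [332.  235.4]
```

The wedge is in place: its back edge runs from about (326,229) to (336,220), within about 3 px of where a centred, square wedge would show. The robot is clear, so I'm handing in.

```bash
python3 -c "
from rig import ctrl
print(ctrl.sense()['time']); print(ctrl.hand_in())"
```

```text
18.9
the job is handed in; nothing more can be done
None
```

I pushed the thick 130 mm wedge thin end first under the middle of the board's free edge, up to the stop, then let go and handed in at 18.9 s.

**Push force:** with little vertical load, the push climbed from a steady drag of about 5.8 N to 17.0 N. That is about 11 N above the drag, and I stopped there and backed off.

**Last check:** a colour mask put the wedge's back edge within about 3 px of where a centred, square wedge would show. I did not measure the board's tilt directly. That it is level and snug rests on the force climb. The robot was clear, and the force read about zero.

**What went wrong or disagreed:**
- **Missed grasps:** the fingertips were some 20–30 mm higher than the reported TCP height implied, so my first tries closed over the wedge. The third pressed on its top with about 16 N before I went deeper and gripped it.
- **High force while gripped:** partway in, the push briefly read 35 N, with 41 N pressing down. That was arm compliance, with the gripper holding the wedge, well before the stop.
- **Wedge lifted for part of the push:** after I eased that load, the gripper carried the wedge, and it was lifted slightly off the bench for about 12 mm of travel. I released it to sit flat and finished by pushing on its upright back end with shut fingers.
- **Camera disagreement:** the two views differed by about 5 mm, so the wedge's sideways centring is only good to about that.

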